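# Undo the clamps, test the lid, free its catch if caught and hold it open

## Robot

A 7-joint arm with a two-finger parallel gripper is mounted at the origin on a cart in front of the work surface, level with it; the furniture and walls round the work are solid. World frame = base frame: x ahead of the robot, y to its left, z up, the work surface at z = 0. Lengths are in m, angles in rad, forces in N, time in s.
With the tool pointing down it reaches from about 0.425 to 0.925 m from the base axis. Payload 6.8 kg.
Tool frame: the origin (TCP) lies at the very end of the fingers, on their centre line; the grasp point (between the pads) lies 19 mm behind it; z points along the fingers, y is the line along which they close (so a half turn about z gives the same grasp; the last joint's range is limited). The gripper opens to 85 mm and grips with 20 to 120 N. Pads are 22 mm wide; open, the fingers measure 114 mm over their backs; the gripper's body (76 mm by 85 mm) begins 54 mm behind the grasp point. The pads swing forward as they close: fully open they stand 13 mm farther back than shut.
Start: joints at [-1.402, 0.477, 0.022, 1.555, -0.011, 1.109, -0.083], TCP at [0.184, 0.649, 0.231] pointing down, gripper open.
Joint ranges: [-2.96, 2.96], [-0.34, 2.1], [-1.41, 1.46], [0.24, 2.44], [-1.37, 4.51], [0.17, 1.92], [-2.96, 2.96]. Speed limits (rad/s): [2.39, 2.39, 3.14, 3.14, 3.14, 3.14, 3.14].

## Interface

Orientations are given as a rotation vector (axis times angle).
In Python, from bench import r gives the robot as it stands.
- The arm moves only by the tool play_rows, never from a script. Its argument "targets" is text: rows parted by semicolons, each of 5 numbers parted by spaces: the closure, from -1 (fully open) to 1 (shut), then the shift along the tool's x, y, z in m, then the turn about the tool's z in rad. In form: gripper dx dy dz spin; .... A call has 1 to 8 rows; each row is the pose to reach, as a shift and turn from the pose commanded when the call began, along the tool's axes at that moment; what a row does not reach only later rows make up. A row lasts 1/12 s, in which the tool goes at most 41.7 mm and 7.16 degrees, less where a joint would pass 70% of its speed; a pose out of reach is approached as far as the arm can. A call with a gripper value outside its range is refused whole. The fingers move at their own pace and stop on an object; "squeeze" is the grip in N (left out, the last holds). Time passes only in rows, so rows that repeat a pose let the fingers close. It gives the time, the measured TCP pose, the force, the opening and the grip force at its end, in the units of the state.
- r.get_obs(): the state, without advancing time (a new reading comes with each control period).
- r.grab_frame(name): name is "scene" or "top" or "wrist"; returns the picture (420x560x3 uint8, red, green, blue); there is no depth.
- r.camera_info(name): a dict with "fov_y" (degrees; the focal length in pixels is half the picture's height over the tangent of half this angle, whatever the lens; pixels are square), "cx", "cy" (the principal point, pixels), "k1" (the pictures are not rectified: a ray, as slopes to the right and down, at radius r is drawn at 1 + k1 r^2 times it, then the intrinsics apply), "position" and "rotation" of the camera in the world. Camera axes: x right, y down, z forward; pixel columns grow to the right and rows downward; lengths in m; the calibration is good to about 2 mm. A picture is of the moment at which its call begins: read the wrist's pose just before it. camera_info takes no time and is no camera call; for the wrist camera it gives the pose at the moment of the call.
- r.hand_in(): hands the job in; it is judged then, once.
The state is a dict: "clock": time; "joints": joint angles; "qvel": joint speeds; "tau": joint torques, N m; "tcp_pos": TCP position; "orientation": TCP orientation; "contact_force": force on the tool from outside, world axes, zero at the start; "moment": the same for the moment, N m; "grip_width": finger opening in m; "gripper_force": force on a finger pad.
Only numpy, scipy, OpenCV 4.12 (cv2) and the standard library are available. Lean on these libraries where they do the work, as an engineer would, in place of code of your own. Each camera call takes 0.05 s, during which the arm holds its last target. There are 200 camera calls.

## Task

Open the curing box: turn both round clamp knobs anticlockwise (seen from above) to their end stops, then, before moving the catch, tug the lid up (its grip is the upright lug near the front edge) to feel whether it is caught. If it is free, go on and lift it; if it comes up only a few millimetres, lower it, slide the fin of the catch at the front to the left until the lid is released, and lift it then. Finish while still holding the lid, at least 40 degrees open and still; do not let go, and leave the other things on the bench where they are.

Things in the scene. Friction and masses are not known exactly. Their poses are not given: they have to be found in the camera images.
- box: grey steel curing box fixed to the bench, 180 (x) x 220 (y) mm; origin at the centre of its underside. Its -x side is the front (toward the robot), +y its left; 'box frame' below means this frame. Posts outside its left and right walls carry the clamp knobs, a dark housing (44 x 84 mm, top at z 58) on its front the catch. The lid on top is 188 x 226 mm, upper face at z 71
- lid_angle (a joint): angle of the aluminium lid (about 0.4 kg), 0 closed, grows as the front edge rises, stop at 1.25; hinge line along box y at the far rim; falls shut when let go. The clamp fingers hold it down. Underneath, out of sight, a pawl may or may not have caught it: if caught, it rises only about 0.04 rad (6 mm at the lug) and stops hard; if free it rises smoothly (about 3 N)
- lid: the lid; its origin is the middle of its hinge line, box frame (94.5, 0, 66) mm
- lug (a point): upright dark steel lug on the lid, a flat plate 36 mm long (box x), 10 mm thick (box y), 44 mm high, round-topped; origin at the middle of its foot on the lid, box frame (-68, 22, 71) mm with the lid closed. Pinched across the 10 mm from above, fingertips 9 mm or more above the lid, it can turn between the pads as the lid swings
- knob_left_grip (a point): on the axis of the left clamp knob, black fluted, 35 mm across and 22 mm high; the point lies 11 mm below the knob's flat top and 22 mm above the lid's upper face, at box frame (-30, 130, 93) mm. A steel clamp finger under the knob (top 13 mm below this point) reaches 35 mm from the axis, inward over the lid when the knob reads 0
- knob_right_grip (a point): the same on the right clamp knob, box frame (-30, -130, 93) mm
- knob_left (a joint): angle of the left clamp knob, 0 to 1.3 rad (end stop, finger clear of the lid), grows anticlockwise seen from above; starts near 0, stays where it is left (friction about 0.05 N m)
- knob_right (a joint): the same for the right clamp knob, also growing anticlockwise
- catch_fin (a point): middle of the top of the catch's upright steel fin, 20 mm (box x) x 8 mm (box y), standing 24 mm above its housing (point at z 82); box frame (-114, -74, 82) mm when not moved
- catch (a joint): travel of the catch fin, 0 to 0.024 m toward box +y (left); starts at 0 whether or not the lid is caught; pushed all the way it drives the hidden pawl clear. About 2 N, no spring: stays where it is left
- scraper: small scraper with wooden grip, 97 mm, lying loose right of the box; bystander, origin at its underside's centre
- pin_packet: flat packet, 58 x 80 x 9 mm, loose left of the box; bystander, origin at its underside's centre
- wax_figure: wax figure 40 mm high, standing loose behind the left knob; bystander, origin at its underside's centre
- clay_lump: lump of clay 44 x 72 x 24 mm, loose behind the box; bystander, origin at its underside's centre
- wax_cylinder: pink wax cylinder, 62 mm across, 77 mm high, standing loose on the left of the bench; bystander, origin at its underside's centre

How it is judged:
By the outcome, as a careful person would: the job done as asked, in the order asked, and still so for the second after the job is handed in, while the arm keeps its last pose, push and grip.
It also fails if it takes over 72 s, if anything falls off the work surface, if the arm or the gripper's body presses on something with over 40 N, if the wrist force passes 120 N, or if a joint passes its speed limit or range.

## Working session

There is one attempt and no reset: what is moved stays moved. The work goes in short steps, Python scripts to look and compute and a tool call to move; the robot and the scene stay as the last step left them, time stands still between calls to the robot, and variables do not carry over. Pictures are saved under pics/ and viewed, at most 10 in all, crops included, and the job is handed in when it is done.

Besides the shell and the picture viewer there is one more tool, called after "Call:" by a JSON object that holds its "fn" and its "kwargs". play_rows: Moves the arm, as the interface text tells. Its arguments: {"type":"object","properties":{"targets":{"type":"string"},"squeeze":{"type":"number"}},"required":["targets"]}

```bash
ls; mkdir -p pics
python3 - <<'E'
from bench import r
import cv2
for n in("scene","top"):
    c=r.camera_info(n);print(n,c)
    cv2.imwrite(f"pics/{n}0.png",r.grab_frame(n)[:,:,::-1])
print(r.get_obs()); print(r.camera_info("wrist"))
E
```

```text
pics
scene {'fov_y': 53.17448953308471, 'cx': 278.3414203431911, 'cy': 210.61781306980978, 'k1': -0.026462296864877728, 'position': array([-0.21361569, -0.77994018,  0.53514349]), 'rotation': array([-1.84728984,  0.83386115, -0.51888937])}
top {'fov_y': 46.33643823097618, 'cx': 272.3618360375723, 'cy': 203.08120028764773, 'k1': 0.0022789104558372645, 'position': array([ 0.22960855, -0.11203316,  1.41648255]), 'rotation': array([-2.1879599 ,  2.03957767, -0.21379235])}
{'clock': 0.1, 'joints': array([-1.40211714,  0.47774756,  0.0223637 ,  1.55635594, -0.01150705,
        1.10928847, -0.08306924]), 'qvel': array([-2.81104492e-04, -1.94695189e-03, -7.89432817e-05, -3.09667822e-03,
       -1.50404292e-04, -9.19751494e-04,  6.69358842e-04]), 'tau': array([ 4.15050759e-03, -5.97761500e+01,  1.61345400e+00, -2.81954384e+01,
        1.28009656e-02,  4.96360502e-03,  8.00980956e-06]), 'tcp_pos': array([0.1843251 , 0.6487896 , 0.23040173]), 'orientation': array([-4.33317689e-01, -3.11145822e+00,  2.61927146e-03]), 'contact_force': array([ 0.49494196,  0.61944517, -0.07032277]), 'moment': array([-0.01425164, -0.01494437, -0.01585051]), 'gripper_force': 0.0, 'grip_width': 0.08555542510477789}
{'fov_y': 71.2295593262726, 'cx': 278.33669325106047, 'cy': 207.72528278244621, 'k1': -0.023857838207006578, 'position': array([0.11800151, 0.66792969, 0.37312538]), 'rotation': array([2.32170554, 1.75304947, 0.24394774])}
```

View pics/top0.png

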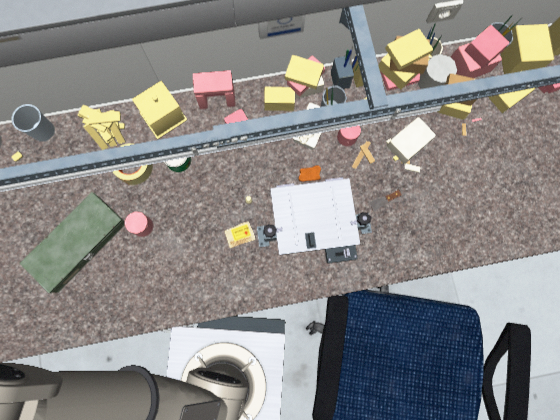

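View pics/scene0.png

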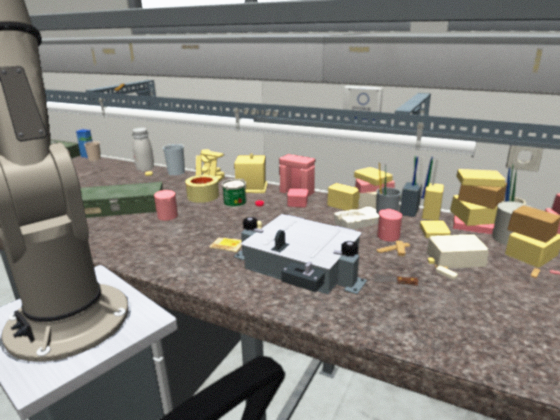

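Run:
```python
import cv2,numpy as np
t=cv2.imread("pics/top0.png")[165:275,240:390]; s=cv2.imread("pics/scene0.png")[205:300,235:370]
a=cv2.resize(t,None,fx=5,fy=5,interpolation=cv2.INTER_CUBIC); b=cv2.resize(s,None,fx=5.5,fy=5.5,interpolation=cv2.INTER_CUBIC)
cv2.imwrite("pics/ct.png",a);cv2.imwrite("pics/cs.png",b);print(a.shape,b.shape)
```

```text
(550, 750, 3) (522, 742, 3)
```

View pics/ct.png

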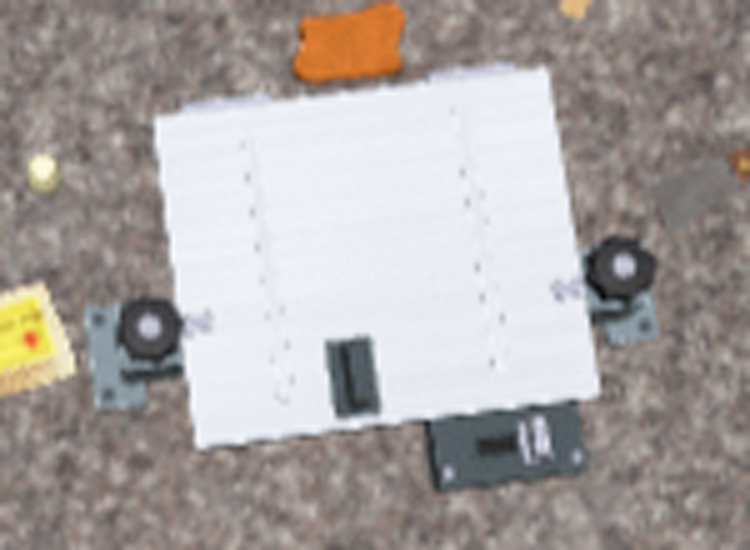

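View pics/cs.png

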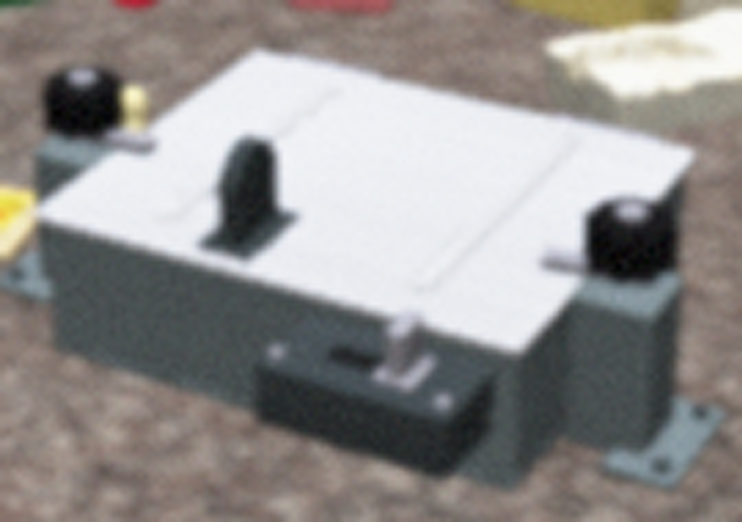

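```bash
cat > h.py <<'E'
import numpy as np, cv2
from scipy.spatial.transform import Rotation as R
from scipy.optimize import least_squares
from bench import r
def proj(c,P):
    p=(np.atleast_2d(P)-c["position"])@R.from_rotvec(c["rotation"]).as_matrix()
    s=p[:,:2]/p[:,2:]; s=s*(1+c["k1"]*(s**2).sum(1,keepdims=True))
    return s*210/np.tan(np.radians(c["fov_y"]/2))+[c["cx"],c["cy"]]
def tri(cs,uv):
    f=lambda P:np.concatenate([(proj(c,P)[0]-u) for c,u in zip(cs,uv)])
    o=least_squares(f,[.5,0,.1]); return o.x,np.abs(o.fun).max()
E
python3 - <<'E'
from h import *
T=np.array
B={'kl':(-30,130,104),'kr':(-30,-130,104),'FL':(-94,113,71),'BL':(94,113,71),'BR':(94,-113,71),'FR':(-94,-113,71),'fin':(-114,-74,82),'lug':(-68,22,115)}
t={'kl':(150,327),'kr':(624,264),'FL':(195,447),'BL':(155,117),'BR':(547,69),'FR':(599,398),'fin':(537,438),'lug':(350,376)}
s={'kl':(83,76),'kr':(631,209),'FL':(40,215),'BL':(258,50),'BR':(693,152),'FR':(517,352),'fin':(406,318),'lug':(258,140)}
ct,cs=r.camera_info("top"),r.camera_info("scene")
t={k:T(v)/5+[240,165] for k,v in t.items()}; s={k:T(v)/5.5+[235,205] for k,v in s.items()}
for k in B: 
    x,e=tri([ct,cs],[t[k],s[k]]); print(k,x.round(4),round(e,2))
def W(p,b): c,q=np.cos(p[3]),np.sin(p[3]); return T(b)/1e3@T([[c,q,0],[-q,c,0],[0,0,1]])+p[:3]
ks=[k for k in B if k not in('lug',)]
def f(p): return np.concatenate([(proj(c,W(p,B[k]))[0]-m[k]) for k in ks for c,m in((ct,t),(cs,s))])
o=least_squares(f,[.5,0,0,0]);print(o.x,o.fun.round(1))
for k,b in {**B,'lugfoot':(-68,22,71),'hinge':(94.5,0,66)}.items(): print(k,W(o.x,b).round(4))
ob=r.get_obs();M=R.from_rotvec(ob['orientation']).as_matrix();print(M.round(3))
c=r.camera_info('wrist');print(M.T@(c['position']-ob['tcp_pos']),(M.T@R.from_rotvec(c['rotation']).as_matrix()).round(3))
E
```

```text
kl [ 0.4231 -0.1015  0.1025] 0.22
kr [ 0.475  -0.3554  0.103 ] 0.11
FL [ 0.3648 -0.1314  0.0671] 0.62
BL [ 0.5468 -0.0953  0.0703] 0.07
BR [ 0.5902 -0.3144  0.0696] 0.13
FR [ 0.406  -0.3511  0.0685] 0.16
fin [ 0.3809 -0.3166  0.0814] 0.46
lug [ 0.4073 -0.2142  0.1125] 2.05
[ 0.4778027  -0.22261548 -0.00185007  0.19518243] [-0.  -0.2 -0.4  0.1  0.   0.6 -0.1  0.6 -0.  -0.3 -1.4 -0.7 -0.5 -0.4
 -0.2  0.1  0.2 -0.4  0.8 -0.   0.4 -0.7  0.5 -0.4  0.6 -0.1 -0.4  0.8]
kl [ 0.4232 -0.1009  0.1021]
kr [ 0.4736 -0.356   0.1021]
FL [ 0.3637 -0.13    0.0691]
BL [ 0.5481 -0.0935  0.0691]
BR [ 0.5919 -0.3152  0.0691]
FR [ 0.4075 -0.3517  0.0691]
fin [ 0.3803 -0.3173  0.0801]
lug [ 0.4068 -0.2142  0.1131]
lugfoot [ 0.4068 -0.2142  0.0691]
hinge [ 0.5705 -0.2043  0.0641]
[[-0.962  0.273 -0.   ]
 [ 0.273  0.962 -0.002]
 [-0.    -0.002 -1.   ]]
[ 6.90115797e-02  5.23161760e-05 -1.42732622e-01] [[-0.001 -0.962 -0.274]
 [ 1.    -0.001  0.   ]
 [-0.001 -0.274  0.962]]
```

```bash
cat >> h.py <<'E'
def mv(target,az=None):
    """print tool-frame shift (and spin) from measured pose to world target; az = wanted azimuth (rad) of tool y, mod pi"""
    ob=r.get_obs();M=R.from_rotvec(ob['orientation']).as_matrix()
    d=M.T@(np.array(target)-ob['tcp_pos']); a=np.arctan2(M[1,1],M[0,1])
    s=0 if az is None else -((az-a+np.pi/2)%np.pi-np.pi/2)
    print('tcp',ob['tcp_pos'].round(4),'az',round(a,3),'j',ob['joints'].round(2),'F',ob['contact_force'].round(1),'w',round(ob['grip_width'],4)); print('shift',d.round(4),'spin',round(s,3),'rows',np.ceil(np.linalg.norm(d)/.0417))
E
python3 -c "
from h import *
mv((.42,.36,.2)); mv((.52,.1,.2))"
```

```text
tcp [0.1843 0.6488 0.2304] az 1.294 j [-1.4   0.48  0.02  1.56 -0.01  1.11 -0.08] F [ 0.5  0.6 -0.1] w 0.0856
shift [-0.3056 -0.2134  0.0308] spin 0 rows 9.0
tcp [0.1843 0.6488 0.2304] az 1.294 j [-1.4   0.48  0.02  1.56 -0.01  1.11 -0.08] F [ 0.5  0.6 -0.1] w 0.0856
shift [-0.4728 -0.4361  0.0312] spin 0 rows 16.0
```

Call:
{"fn": "play_rows", "kwargs": {"targets": "-1 -0.306 -0.213 0.01 0;-1 -0.306 -0.213 0.01 0;-1 -0.306 -0.213 0.01 0;-1 -0.306 -0.213 0.01 0;-1 -0.306 -0.213 0.01 0;-1 -0.306 -0.213 0.01 0;-1 -0.306 -0.213 0.01 0;-1 -0.306 -0.213 0.01 0"}}

```text
clock: 0.77
tcp_pos: [0.3962, 0.3895, 0.2221]
orientation: [-0.433, -3.111, 0.001]
contact_force: [0.4, 0.0, 1.0]
grip_width: 0.0858
gripper_force: 0.0
```

```bash
python3 -c "
from h import *
mv((.50,.07,.2))"
```

```text
tcp [0.3962 0.3895 0.2221] az 1.294 j [-0.99  0.29  0.12  1.86 -0.04  0.99  0.44] F [0.4 0.  1. ] w 0.0858
shift [-0.1871 -0.279   0.0222] spin 0 rows 9.0
```

Call:
{"fn": "play_rows", "kwargs": {"targets": "-1 -0.187 -0.279 0.022 1.15;-1 -0.187 -0.279 0.022 1.15;-1 -0.187 -0.279 0.022 1.15;-1 -0.187 -0.279 0.022 1.15;-1 -0.187 -0.279 0.022 1.15;-1 -0.187 -0.279 0.022 1.15;-1 -0.187 -0.279 0.022 1.15;-1 -0.187 -0.279 0.022 1.15"}}

```text
clock: 1.43
tcp_pos: [0.4981, 0.0731, 0.2005]
orientation: [-1.879, -2.517, -0.0]
contact_force: [1.8, 1.4, -0.4]
grip_width: 0.0852
gripper_force: 0.0
```

```bash
python3 -c "
from h import *
mv((.4232,-.1009,.15),.1)"
```

```text
tcp [0.4981 0.0731 0.2005] az 0.288 j [-0.65  0.24  0.45  2.02 -0.13  0.91  0.15] F [ 1.8  1.4 -0.4] w 0.0852
shift [-0.1455 -0.1212  0.0504] spin 0.188 rows 5.0
```

Call:
{"fn": "play_rows", "kwargs": {"targets": "-0.2 -0.146 -0.121 0.04 0.19;-0.2 -0.146 -0.121 0.04 0.19;-0.2 -0.146 -0.121 0.04 0.19;-0.2 -0.146 -0.121 0.04 0.19;-0.2 -0.146 -0.121 0.04 0.19;-0.2 -0.146 -0.121 0.04 0.19;-0.2 -0.146 -0.121 0.04 0.19;-0.2 -0.146 -0.121 0.04 0.19"}}

```text
clock: 2.1
tcp_pos: [0.425, -0.0992, 0.1606]
orientation: [-2.103, -2.334, -0.001]
contact_force: [1.7, -0.3, -0.4]
grip_width: 0.0508
gripper_force: 0.0
```

```bash
python3 -c "
from h import *
mv((.4232,-.1009,.085),.1)
c=r.camera_info('wrist');f=r.grab_frame('wrist')
print(proj(c,[[.4232,-.1009,.102],[.4736,-.356,.102],[.4068,-.2142,.113],[.4068,-.2142,.069]]))
cv2.imwrite('pics/w1.png',f[:,:,::-1])"
```

```text
tcp [ 0.425  -0.0992  0.1606] az 0.104 j [-0.42  0.19  0.57  2.2  -0.15  0.78  0.35] F [ 1.7 -0.3 -0.4] w 0.0508
shift [-0.0016 -0.002   0.0756] spin 0.004 rows 2.0
[[274.88258739 225.76919151]
 [299.82509931 472.94842206]
 [240.16436681 361.38487054]
 [245.91094901 325.3636944 ]]
```

View pics/w1.png

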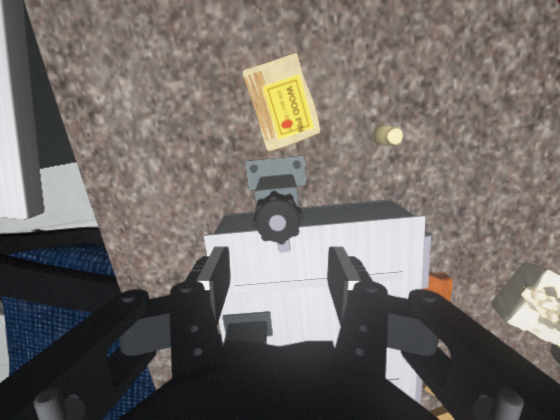

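Call:
{"fn": "play_rows", "kwargs": {"targets": "-0.2 0 0 0.04 0;-0.2 0 0 0.076 0;-0.2 0 0 0.076 0;-0.2 0 0 0.076 0;1 0 0 0.076 0;1 0 0 0.076 0;1 0 0 0.076 0;1 0 0 0.076 0", "squeeze": 45}}

```text
clock: 2.82
tcp_pos: [0.4244, -0.0995, 0.0863]
orientation: [-2.103, -2.334, -0.002]
contact_force: [-6.0, -0.8, 8.3]
grip_width: 0.0321
gripper_force: 45.0
```

Call:
{"fn": "play_rows", "kwargs": {"targets": "1 0 0 -0.001 -0.12;1 0 0 -0.001 -0.24;1 0 0 -0.001 -0.36;1 0 0 -0.001 -0.48;1 0 0 -0.001 -0.6;1 0 0 -0.001 -0.72;1 0 0 -0.001 -0.84;1 0 0 -0.001 -0.96"}}

```text
clock: 3.48
tcp_pos: [0.4257, -0.0986, 0.0866]
orientation: [0.777, 3.041, 0.002]
contact_force: [2.4, 4.1, -13.2]
grip_width: 0.0317
gripper_force: 47.4
```

```bash
python3 -c "
from h import *
mv((.4245,-.0995,.085));print(r.get_obs()['moment'])"
```

```text
tcp [ 0.4257 -0.0986  0.0866] az 1.071 j [-0.14  0.31  0.26  2.25 -0.15  0.59  1.3 ] F [  2.4   4.1 -13.2] w 0.0317
shift [ 0.0006 -0.0014  0.0016] spin 0 rows 1.0
[ 1.04412861 -0.6396789  -0.04230428]
```

Call:
{"fn": "play_rows", "kwargs": {"targets": "1 0 0 0 -0.12;1 0 0 0 -0.24;1 0 0 0 -0.3;1 0 0 0 -0.34;1 0 0 0 -0.38;1 0 0 0 -0.42;1 0 0 0 -0.42;1 0 0 0 -0.42"}}

```text
clock: 4.15
tcp_pos: [0.4273, -0.0981, 0.0871]
orientation: [0.133, 3.133, 0.002]
contact_force: [4.0, 6.1, -10.0]
grip_width: 0.032
gripper_force: 47.1
```

```bash
python3 -c "
from h import *
mv((.4245,-.0995,.085));print(r.get_obs()['moment'])"
```

```text
tcp [ 0.4273 -0.0981  0.0871] az 1.486 j [-0.05  0.31  0.16  2.24 -0.09  0.59  1.66] F [  4.    6.1 -10. ] w 0.032
shift [ 0.0027 -0.0017  0.0021] spin 0 rows 1.0
[ 1.29243645 -1.03049544  0.01990887]
```

Call:
{"fn": "play_rows", "kwargs": {"targets": "1 0 0 0 -0.05;1 0 0 0 -0.1;1 0 0 0 -0.15;1 0 0 0 -0.2"}}

```text
clock: 4.48
tcp_pos: [0.4284, -0.0974, 0.0873]
orientation: [-0.181, 3.129, 0.002]
contact_force: [-5.6, 9.9, 3.8]
grip_width: 0.0322
gripper_force: 48.2
```

```bash
python3 -c "
from h import *
mv((.4245,-.0995,.085));print(r.get_obs()['moment'])
c=r.camera_info('wrist');cv2.imwrite('pics/w2.png',cv2.resize(r.grab_frame('wrist')[150:330,150:410,::-1],None,fx=3,fy=3))"
```

```text
tcp [ 0.4284 -0.0974  0.0873] az 1.686 j [-0.01  0.31  0.11  2.24 -0.06  0.59  1.83] F [-5.6  9.9  3.8] w 0.0322
shift [ 0.0041 -0.0016  0.0023] spin 0 rows 1.0
[ 2.44068578  1.58227677 -0.18389547]
```

View pics/w2.png

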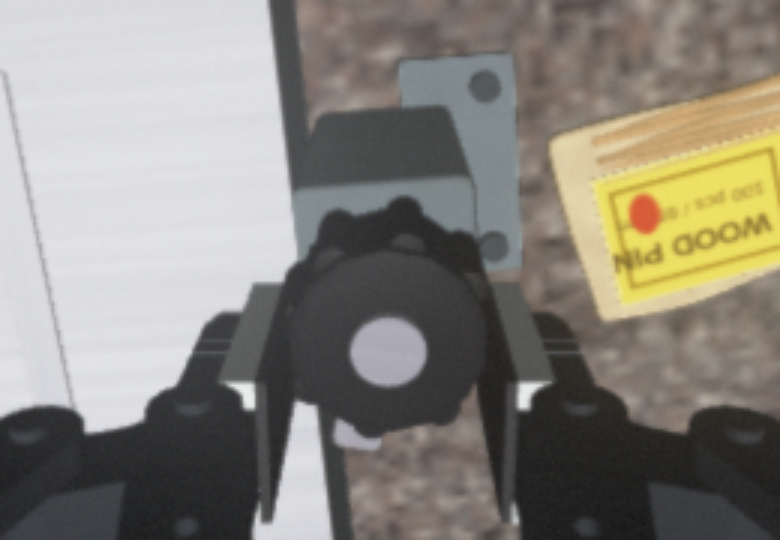

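```bash
python3 -c "
from h import *
c=r.camera_info('wrist')
for a in (1.0,1.15,1.3):
  t=-np.pi/2+.195+a
  print(a,[proj(c,[x+.035*np.cos(t),y+.035*np.sin(t),.078]).round(0) for x,y in((.4245,-.0995),)])
print(proj(c,[.4245,-.0995,.104]))"
```

```text
1.0 [array([[247., 294.]])]
1.15 [array([[256., 297.]])]
1.3 [array([[264., 299.]])]
[[275.02576756 267.77991547]]
```

Call:
{"fn": "play_rows", "kwargs": {"targets": "-0.2 0 0 0 0;-0.2 0 0 0 0;-0.2 0 0 0 0;-0.2 0 0 -0.03 0;-0.2 0 0 -0.065 0;-0.2 0 0 -0.065 0.12;-0.2 0 0 -0.065 0.24;-0.2 0 0 -0.065 0.36"}}

```text
clock: 5.2
tcp_pos: [0.4253, -0.1003, 0.152]
orientation: [0.397, 3.113, 0.0]
contact_force: [0.3, -0.2, -0.7]
grip_width: 0.0512
gripper_force: 0.0
```

```bash
python3 -c "
from h import *
mv((.475,-.355,.155),.35)"
```

```text
tcp [ 0.4253 -0.1003  0.152 ] az 1.317 j [-0.08  0.19  0.19  2.19 -0.05  0.76  1.46] F [ 0.3 -0.2 -0.7] w 0.0512
shift [-0.112  -0.234  -0.0028] spin 0.967 rows 7.0
```

Call:
{"fn": "play_rows", "kwargs": {"targets": "-0.2 -0.112 -0.234 -0.008 0.97;-0.2 -0.112 -0.234 -0.008 0.97;-0.2 -0.112 -0.234 -0.008 0.97;-0.2 -0.112 -0.234 -0.008 0.97;-0.2 -0.112 -0.234 -0.008 0.97;-0.2 -0.112 -0.234 -0.008 0.97;-0.2 -0.112 -0.234 -0.008 0.97;-0.2 -0.112 -0.234 -0.008 0.97"}}

```text
clock: 5.87
tcp_pos: [0.4755, -0.3593, 0.1596]
orientation: [1.809, 2.564, -0.004]
contact_force: [-0.3, 0.1, -0.6]
grip_width: 0.0513
gripper_force: 0.0
```

```bash
python3 -c "
from h import *
mv((.475,-.355,.085),.35)
c=r.camera_info('wrist');f=r.grab_frame('wrist')
print(proj(c,[[.475,-.355,.104],[.3815,-.316,.082],[.408,-.213,.115],[.408,-.213,.071]]))
cv2.imwrite('pics/w3.png',f[:,:,::-1])"
```

```text
tcp [ 0.4755 -0.3593  0.1596] az 0.342 j [ 0.18  0.46  0.48  1.85 -0.26  0.9   1.12] F [-0.3  0.1 -0.6] w 0.0513
shift [0.0045 0.001  0.0746] spin -0.008 rows 2.0
[[279.02386789 219.0259907 ]
 [175.12288301 119.95053296]
 [250.16186428 -50.77833493]
 [256.08673436 -14.31011487]]
```

View pics/w3.png

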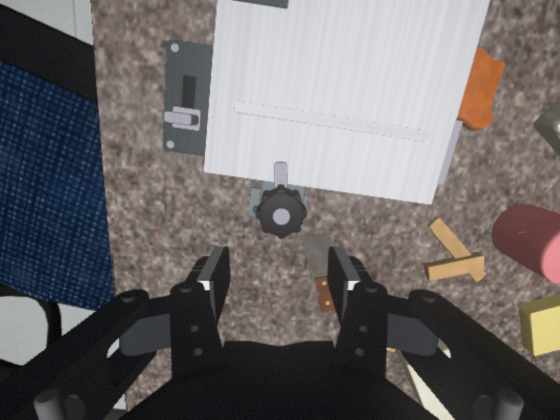

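Call:
{"fn": "play_rows", "kwargs": {"targets": "-0.2 0.005 0.002 0.035 0;-0.2 0.005 0.002 0.074 0;-0.2 0.005 0.002 0.074 0;-0.2 0.005 0.002 0.074 0;1 0.005 0.002 0.074 0;1 0.005 0.002 0.074 0;1 0.005 0.002 0.074 0;1 0.005 0.002 0.074 0", "squeeze": 50}}

```text
clock: 6.58
tcp_pos: [0.4745, -0.3504, 0.0873]
orientation: [1.797, 2.576, -0.002]
contact_force: [-7.1, 0.2, 5.7]
grip_width: 0.0319
gripper_force: 49.3
```

Call:
{"fn": "play_rows", "kwargs": {"targets": "1 0 0 0 -0.12;1 0 0 0 -0.24;1 0 0 0 -0.36;1 0 0 0 -0.48;1 0 0 0 -0.6;1 0 0 0 -0.72;1 0 0 0 -0.84;1 0 0 0 -0.96"}}

```text
clock: 7.25
tcp_pos: [0.4731, -0.3519, 0.0873]
orientation: [-0.398, -3.114, 0.006]
contact_force: [-10.1, -2.8, 4.7]
grip_width: 0.0321
gripper_force: 49.3
```

Call:
{"fn": "play_rows", "kwargs": {"targets": "1 0 0 0 -0.12;1 0 0 0 -0.24;1 0 0 0 -0.3;1 0 0 0 -0.36;1 0 0 0 -0.42;1 0 0 0 -0.48;1 0 0 0 -0.54;1 0 0 0 -0.54"}}

```text
clock: 7.92
tcp_pos: [0.4782, -0.3516, 0.0875]
orientation: [-0.442, 3.105, -0.009]
contact_force: [2.9, -3.9, -6.1]
grip_width: 0.0319
gripper_force: 51.0
```

```bash
python3 -c "
from h import *
mv((.4758,-.3534,.085));print(r.get_obs()['moment'])
c=r.camera_info('wrist');cv2.imwrite('pics/w4.png',cv2.resize(r.grab_frame('wrist')[150:330,150:410,::-1],None,fx=3,fy=3))
for a in (1.0,1.15,1.3):
  t=np.pi/2+.195+a
  print(a,3*(proj(c,[.4758+.035*np.cos(t),-.3534+.035*np.sin(t),.079])-150).round(0))
print(3*(proj(c,[.4758,-.3534,.104])-150))"
```

```text
tcp [ 0.4782 -0.3516  0.0875] az 1.854 j [ 0.5   0.51  0.04  1.88 -0.02  0.74  2.4 ] F [ 2.9 -3.9 -6.1] w 0.0319
shift [ 0.0028 -0.001   0.0025] spin 0 rows 1.0
[-0.73251978 -0.9147937  -0.70337041]
1.0 [[501. 150.]]
1.15 [[477. 132.]]
1.3 [[450. 120.]]
[[379.27054532 356.82391778]]
```

View pics/w4.png

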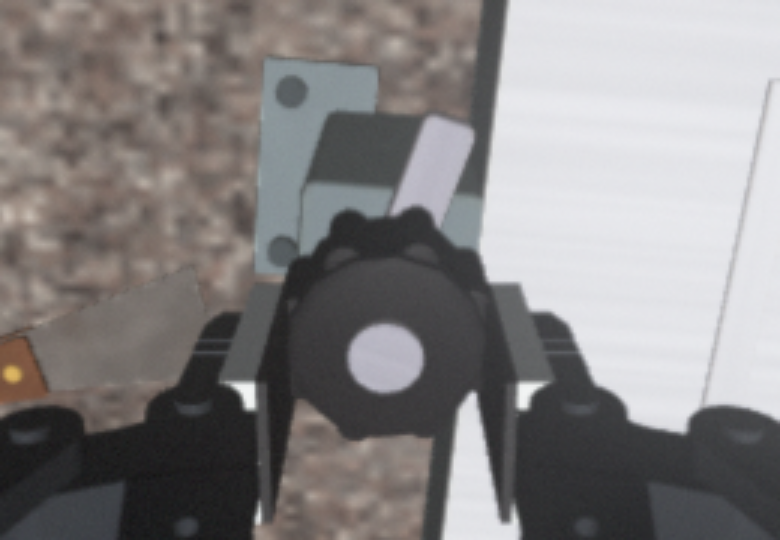

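Call:
{"fn": "play_rows", "kwargs": {"targets": "-0.2 0 0 0 0;-0.2 0 0 0 0;-0.2 0 0 0 0;-0.2 0 0 -0.03 0;-0.2 0 0 -0.068 0;-0.2 0 0 -0.068 0;-0.2 0 0 -0.068 0"}}

```text
clock: 8.55
tcp_pos: [0.4777, -0.3498, 0.1558]
orientation: [-0.443, 3.106, -0.006]
contact_force: [-0.2, 0.2, -0.6]
grip_width: 0.0511
gripper_force: 0.0
```

```bash
python3 -c "
from h import *
mv((.4086,-.2122,.15),1.766);mv((.3825,-.3147,.15),1.766)"
```

```text
tcp [ 0.4777 -0.3498  0.1558] az 1.854 j [ 0.49  0.42  0.04  1.84 -0.02  0.88  2.4 ] F [-0.2  0.2 -0.6] w 0.0511
shift [0.028  0.1514 0.005 ] spin 0.088 rows 4.0
tcp [ 0.4777 -0.3498  0.1558] az 1.854 j [ 0.49  0.42  0.04  1.84 -0.02  0.88  2.4 ] F [-0.2  0.2 -0.6] w 0.0511
shift [0.0817 0.0603 0.0052] spin 0.088 rows 3.0
```

Call:
{"fn": "play_rows", "kwargs": {"targets": "-0.2 0.028 0.151 0 0.09;-0.2 0.028 0.151 0 0.09;-0.2 0.028 0.151 0 0.09;-0.2 0.028 0.151 0 0.09;-0.2 0.028 0.151 0 0.09;-0.2 0.028 0.151 0 0.09;-0.2 0.028 0.151 0 0.09"}}

```text
clock: 9.13
tcp_pos: [0.4073, -0.2119, 0.1526]
orientation: [-0.303, 3.127, -0.001]
contact_force: [0.3, -0.3, -0.1]
grip_width: 0.0513
gripper_force: 0.0
```

```bash
python3 -c "
from h import *
mv((.4086,-.2122,.083),1.766)
c=r.camera_info('wrist');f=r.grab_frame('wrist')
print(2*proj(c,[[.4086,-.2122,.115],[.4086,-.2122,.071],[.3825,-.3147,.082]])-[160,0])
cv2.imwrite('pics/w5.png',cv2.resize(f[:300,80:480,::-1],None,fx=2,fy=2))"
```

```text
tcp [ 0.4073 -0.2119  0.1526] az 1.764 j [ 0.33  0.23  0.02  2.13 -0.01  0.78  2.11] F [ 0.3 -0.3 -0.1] w 0.0513
shift [-0.0012 -0.0005  0.0696] spin -0.002 rows 2.0
[[395.29634696 470.49018692]
 [395.544274   430.43679393]
 [132.41781619 320.61104859]]
```

View pics/w5.png

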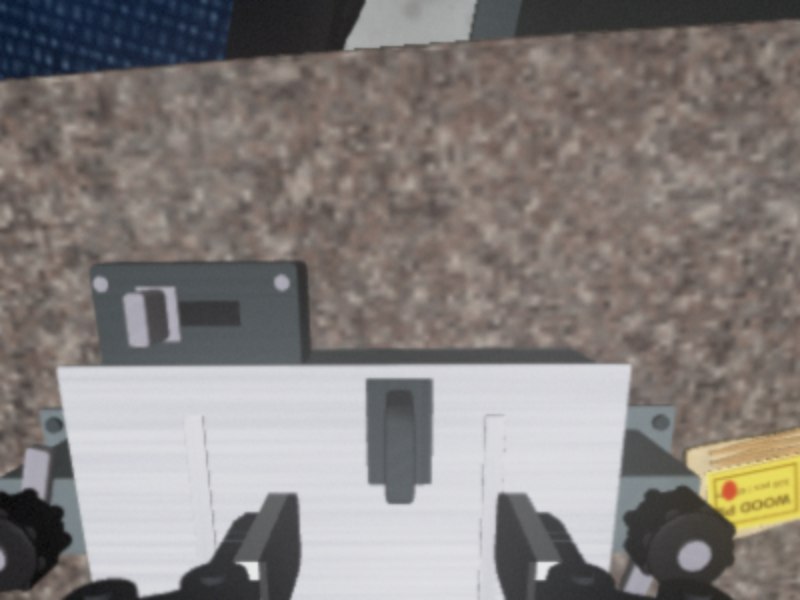

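Call:
{"fn": "play_rows", "kwargs": {"targets": "-0.2 -0.001 0.001 0.035 0;-0.2 -0.001 0.001 0.069 0;-0.2 -0.001 0.001 0.069 0;-0.2 -0.001 0.001 0.069 0;1 -0.001 0.001 0.069 0;1 -0.001 0.001 0.069 0;1 -0.001 0.001 0.069 0;1 -0.001 0.001 0.069 0", "squeeze": 50}}

```text
clock: 9.85
tcp_pos: [0.409, -0.2109, 0.0851]
orientation: [-0.303, 3.124, -0.002]
contact_force: [-1.3, -0.8, 6.7]
grip_width: 0.0089
gripper_force: 51.4
```

Call:
{"fn": "play_rows", "kwargs": {"targets": "1 0 0 0 0;1 0 0 0 0;1 0 0 0 0;1 0 0 0 0"}}

```text
clock: 10.18
tcp_pos: [0.409, -0.2108, 0.0851]
orientation: [-0.303, 3.124, -0.002]
contact_force: [-1.5, 0.0, 6.1]
grip_width: 0.0091
gripper_force: 51.4
```

Call:
{"fn": "play_rows", "kwargs": {"targets": "1 0 0 -0.003 0;1 0 0 -0.006 0;1 -0.001 0 -0.008 0;1 -0.001 0 -0.01 0;1 -0.002 0 -0.012 0;1 -0.002 0 -0.012 0;1 -0.002 0 -0.012 0"}}

```text
clock: 10.77
tcp_pos: [0.4118, -0.2103, 0.0964]
orientation: [-0.304, 3.123, -0.003]
contact_force: [6.4, -2.0, -6.4]
grip_width: 0.0094
gripper_force: 49.2
```

Call:
{"fn": "play_rows", "kwargs": {"targets": "1 -0.002 0 -0.004 0;1 -0.004 0 -0.008 0;1 -0.005 0 -0.012 0;1 -0.005 0 -0.012 0"}}

```text
clock: 11.1
tcp_pos: [0.4159, -0.2094, 0.1086]
orientation: [-0.303, 3.125, -0.002]
contact_force: [4.9, -3.9, -6.0]
grip_width: 0.0089
gripper_force: 49.0
```

Call:
{"fn": "play_rows", "kwargs": {"targets": "1 -0.004 0 -0.008 0;1 -0.008 0 -0.015 0;1 -0.012 0 -0.022 0;1 -0.016 0 -0.03 0;1 -0.021 0 -0.036 0;1 -0.026 0 -0.043 0;1 -0.026 0 -0.043 0", "squeeze": 50}}

```text
clock: 11.68
tcp_pos: [0.4403, -0.2045, 0.1515]
orientation: [0.303, -3.127, 0.001]
contact_force: [-1.1, -3.8, -2.0]
grip_width: 0.0091
gripper_force: 49.4
```

Run:
```python
from h import *
o=r.get_obs();print(o['moment'],o['joints'].round(2))
cv2.imwrite("pics/s6.png",cv2.resize(r.grab_frame("scene")[120:320,200:420,::-1],None,fx=3,fy=3,interpolation=cv2.INTER_CUBIC))
```

```text
[-0.89559712  0.33619758  0.16045145] [ 0.29  0.27  0.01  2.08 -0.    0.79  2.07]
```

View pics/s6.png

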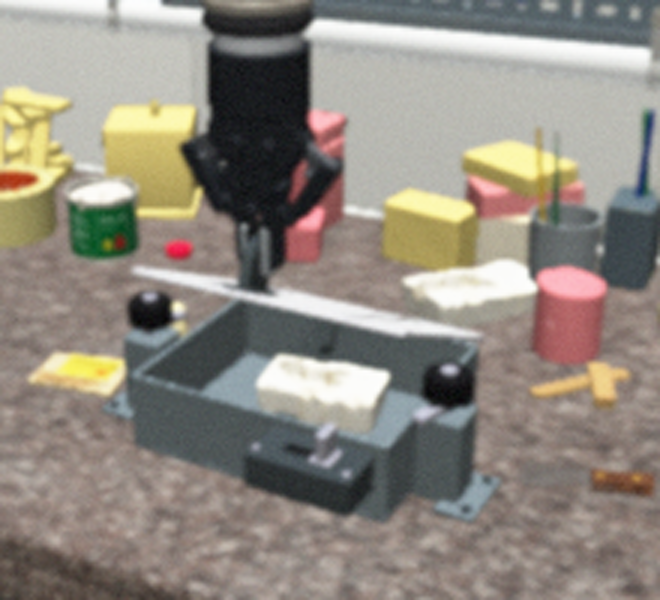

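The lid came up freely past 6 mm with a small, steady force, so the catch doesn't need moving. In the picture it is about 25° open with the lug in the fingers. I'll keep lifting.

Call:
{"fn": "play_rows", "kwargs": {"targets": "1 -0.005 0 -0.006 0;1 -0.011 0 -0.012 0;1 -0.017 0 -0.018 0;1 -0.023 0 -0.024 0;1 -0.03 0 -0.029 0;1 -0.037 0 -0.034 0;1 -0.044 0 -0.038 0;1 -0.051 0 -0.042 0"}}

```text
clock: 12.4
tcp_pos: [0.4879, -0.1949, 0.1919]
orientation: [0.3, -3.122, -0.001]
contact_force: [-2.7, -4.8, -1.7]
grip_width: 0.0092
gripper_force: 49.8
```

Call:
{"fn": "play_rows", "kwargs": {"targets": "1 0 0 0 0;1 0 0 0 0;1 0 0 0 0;1 0 0 0 0"}}

```text
clock: 12.73
tcp_pos: [0.489, -0.1947, 0.1923]
orientation: [0.301, -3.125, -0.0]
contact_force: [-3.2, -3.3, 1.0]
grip_width: 0.0092
gripper_force: 50.3
```

Run:
```python
from h import *
o=r.get_obs();print(o['tcp_pos'],o['contact_force'],o['moment'])
# lid angle from grasp point about the hinge (box x, z), hinge taken from the measured box pose
g=o['tcp_pos']+[0,0,.019]; hx=np.array([.5705+.0017,-.2043+.002]); u=np.array([np.cos(.195),np.sin(.195)])
x=(g[:2]-hx)@u; z=g[2]-.066
print(np.degrees(np.arctan2(z,-x)-np.arctan2(.1041-.066,.1625)), np.hypot(x,z))
cv2.imwrite("pics/s7.png",cv2.resize(r.grab_frame("scene")[120:320,200:420,::-1],None,fx=3,fy=3,interpolation=cv2.INTER_CUBIC))
```

```text
[ 0.48898626 -0.19471622  0.19231307] [-3.19118789 -3.28544226  0.96689343] [-0.79898938  0.81898855  0.1897893 ]
47.919789333802406 0.16595982204201723
```

```bash
python3 -c "
from bench import r
print(r.hand_in())"
```

```text
the job is handed in; nothing more can be done
None
```

Handed in: both knobs were turned to their end stops, the tug showed the lid was free so I left the catch alone, and the lid is held still at about 48° open (worked out from the gripper position).

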